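# Lid the coffee-pod caddy and snap its four clips crosswise

## Robot

A 7-joint arm with a two-finger parallel gripper is mounted at the origin on the work surface. World frame = base frame: x ahead of the robot, y to its left, z up, the work surface at z = 0. Lengths are in m, angles in degrees, forces in N, time in s.
With the tool pointing down it reaches from about 0.425 to 0.875 m from the base axis. Payload 4.7 kg.
Tool frame: the origin (TCP) lies at the very end of the fingers, on their centre line; the grasp point (between the pads) lies 19 mm behind it; z points along the fingers, x is the direction in which the jaws open and shut, and the axes are right-handed (so a half turn about z gives the same grasp; the last joint's range is limited). The gripper opens to 87 mm and grips with 3 to 60 N. Pads are 19 mm wide; open, the fingers measure 117 mm over their backs; the gripper's body (75 mm by 190 mm) begins 51 mm behind the grasp point.
Start: joints at [71.511, 18.392, -4.016, 83.108, 1.295, 78.541, -3.26], TCP at [0.215, -0.614, 0.223] pointing down, gripper open.
Joint ranges: [-163.93, 163.93], [-17.29, 119.83], [-79.2, 71.16], [3.27, 140.29], [-89.18, 269.18], [5.43, 117.66], [-154.24, 154.24]. Speed limits (degrees/s): [147.25, 147.25, 180, 180, 180, 180, 180].

## Interface

Orientations are given as [roll, pitch, yaw] about the fixed x, y, z axes, in that order (R = Rz(yaw) Ry(pitch) Rx(roll)).
In Python, from bench import env gives the robot as it stands. Calls block until the motion is done:
- env.movep(position, orientation): joint-space move of the TCP to a pose.
- env.servo_line(position, rotation=None, rate=0.15, stop_force=None): straight line of the TCP; rotation=None keeps the orientation; rate is the mean speed in m/s. With stop_force (N) it stops when the force on the tool has changed by that much, and returns True; else False.
- env.set_joints(angles): joint-space move.
- env.move_gripper(opening): opening from 0.0 (shut) to 1.0 (fully open); the grip force is fixed at half the most; returns when the fingers have stopped.
- env.pause(seconds).
- env.ik(position, orientation): joint angles nearest the present ones, or None.
- env.camera(name): name is "side" or "top"; returns the picture (420x560x3 uint8, red, green, blue); there is no depth.
- env.calibration(name): a dict with "intrinsics" (3x3 intrinsics, pixels), "rvec" (rotation vector, rad) and "tvec" (3), from world to camera coordinates, as OpenCV has them. Camera axes: x right, y down, z forward; pixel columns grow to the right and rows downward; lengths in m; the calibration is good to about 2 mm. A picture is of the moment at which its call begins. calibration takes no time and is no camera call.
A pose or a line that the arm cannot do raises env.Unreachable and nothing moves.
- env.job_done(): hands the job in, once; it reports no verdict.
Readings, each from a call of its own:
- env.read_time(): time.
- env.read_qpos(): joint angles.
- env.read_dq(): joint speeds.
- env.read_effort(): joint torques, N m.
- env.read_tcp_pos(): TCP position.
- env.read_tcp_rot(): TCP orientation.
- env.read_force(): force on the tool from outside, world axes, zero at the start.
- env.read_moment(): the same for the moment, N m.
- env.read_finger_gap(): opening from 0.0 (shut) to 1.0 (fully open).
Only numpy, scipy, OpenCV 4.12 (cv2) and the standard library are available. Lean on these libraries where they do the work, as an engineer would, in place of code of your own. Each camera call takes 0.05 s, during which the arm holds its last target.

## Task

Take the caddy's lid out of the drying rack, lay it flat on the drip mat with its handle up and let go of it, then pick it up again and set it squarely on the caddy, letting go while all four blue clips still stand open. Then snap all four clips fully down on the lid in opposite-corner order: one clip, next the one diagonally across from it, then the other two. Leave everything else on the counter standing as it is.

Things in the scene. Friction and masses are not known exactly. Their poses are not given: they have to be found in the camera images.
- lid_center (a point): centre of the lid's grey plate, 114 (own x) x 148 (own y) x 8 mm; own z points to the handle side. Under it a black plug 8 mm deep, 98 x 132 mm, its lower half 92 x 126 mm; underside 12 mm below this point. About 0.2 kg. At the start it stands on a long edge in the rack, own x down: its top edge is 57 mm above this point, its handle faces the rack's +x
- lid_handle (a point): middle of the lid's orange bar handle: 12 mm thick (lid's x), 60 mm long (lid's y), 26 mm tall; 17 mm along the lid's z from the plate's centre, the handle's free top 13 mm farther. Axes as the lid's
- rack: black drying rack, base 130 x 170 x 10 mm, fixed; origin under its centre, z up. Slots along its y between pairs of 8 mm steel pegs (y = +-55 mm, tops 48 mm above the counter): lid's slot at x = +30 mm, board's at x = -35 mm. Things lift straight up out of it. Rack and caddy stand one left, one right of the mat, either way round
- mat: dark teal ribbed drip mat, 190 x 190 x 3 mm, fixed flat on the counter; origin under its centre
- caddy_rim (a point): centre of the mouth, at rim height, of the white coffee-pod caddy: fixed, outside 116 (own x) x 150 (own y) x 75 mm high, walls 6 mm, mouth 104 x 138 mm; z up. The lid's plug goes into the mouth (3 mm play each side), its plate rests on the rim: plate centre then 4 mm above this point, lid's y along the caddy's y, either way round
- clip_a (a joint): angle (rad) of blue clip a, diagonally opposite clip c: 0 leans 0.6 outward, 0.6 is upright, 2.17 is fully down, flat on the lid; it swings inward over the caddy and down. Stiff hinge: it takes about 1.3 N at its end to move (more nearer the hinge) and stays where it is left
- clip_a_tip (a point): free end of clip a, a blue plate 28 mm wide, 6 mm thick, 40 mm long from hinge to this end. Its hinge line runs along the caddy's y; the hinge's middle lies at x, y = -64, +48 mm from the mouth's centre (caddy axes), 11 mm above the rim, white lugs each side to 4 mm above the hinge
- clip_b (a joint): angle (rad) of blue clip b, diagonally opposite clip d: 0 leans 0.6 outward, 0.6 is upright, 2.17 is fully down, flat on the lid; it swings inward over the caddy and down. Stiff hinge: it takes about 1.3 N at its end to move (more nearer the hinge) and stays where it is left
- clip_b_tip (a point): free end of clip b, a blue plate 28 mm wide, 6 mm thick, 40 mm long from hinge to this end. Its hinge line runs along the caddy's y; the hinge's middle lies at x, y = -64, -48 mm from the mouth's centre (caddy axes), 11 mm above the rim, white lugs each side to 4 mm above the hinge
- clip_c (a joint): angle (rad) of blue clip c, diagonally opposite clip a: 0 leans 0.6 outward, 0.6 is upright, 2.17 is fully down, flat on the lid; it swings inward over the caddy and down. Stiff hinge: it takes about 1.3 N at its end to move (more nearer the hinge) and stays where it is left
- clip_c_tip (a point): free end of clip c, a blue plate 28 mm wide, 6 mm thick, 40 mm long from hinge to this end. Its hinge line runs along the caddy's y; the hinge's middle lies at x, y = +64, -48 mm from the mouth's centre (caddy axes), 11 mm above the rim, white lugs each side to 4 mm above the hinge
- clip_d (a joint): angle (rad) of blue clip d, diagonally opposite clip b: 0 leans 0.6 outward, 0.6 is upright, 2.17 is fully down, flat on the lid; it swings inward over the caddy and down. Stiff hinge: it takes about 1.3 N at its end to move (more nearer the hinge) and stays where it is left
- clip_d_tip (a point): free end of clip d, a blue plate 28 mm wide, 6 mm thick, 40 mm long from hinge to this end. Its hinge line runs along the caddy's y; the hinge's middle lies at x, y = +64, +48 mm from the mouth's centre (caddy axes), 11 mm above the rim, white lugs each side to 4 mm above the hinge
- mug: a white mug with a handle, 76 mm wide, 90 mm high; origin under its centre. Not to be disturbed
- milk: a white milk bottle with a green cap, 68 mm wide, 150 mm high; origin under its centre. Not to be disturbed
- syrup: an amber syrup bottle with a pale label, 58 mm wide, 200 mm high; origin under its centre. Not to be disturbed
- sugar: a white sugar jar with a wooden cap, 66 mm wide, 110 mm high; origin under its centre. Not to be disturbed
- espresso: a blue espresso cup without a handle, 60 mm wide, 55 mm high; origin under its centre. Not to be disturbed
- creamer: a steel creamer cup, 60 mm wide, 60 mm high; origin under its centre. Not to be disturbed
- spoon: a steel spoon 150 mm long lying on the counter. Not to be disturbed
- board: a small pale wooden board 8 x 120 x 90 mm (thickness, width, height) standing on edge in the rack's other slot, 57 mm behind the lid; origin under its centre. Not to be disturbed
Mind the look-alikes: they are no part of the job. What is shaped like the part that bears lid_center but green or yellow is not meant.

How it is judged (in metres and radians):
On the way, in this order (a step that is already met when the one before it is completed fails the run):
1. the lid lies flat on the drip mat, handle up, released (angle between lid_center's own z axis and vertical below 0.1 rad and horizontal distance between lid_center and mat below 0.07 m and height (world z) of lid_center below 0.022 m and contact force between the fingers and lid below 0.1 N), for 0.2 s.
2. the lid sits squarely on the caddy, released, all four clips still open (horizontal distance between lid_center and caddy_rim below 0.008 m and z of lid_center in the frame of caddy_rim between 0.001 and 0.0065 m and angle between lid_center's own z axis and vertical below 0.05 rad and angle between the y axis of lid_center and the y axis of caddy_rim, either way round below 0.1 rad and contact force between the fingers and lid below 0.1 N and value of joint each of clip_a, clip_b, clip_c, clip_d below 1 rad), for 0.2 s.
3. two diagonally opposite clips are fully down, the other two still open (((value of joint each of clip_a, clip_c above 2.03 rad and value of joint each of clip_b, clip_d below 1.5 rad) or (value of joint each of clip_b, clip_d above 2.03 rad and value of joint each of clip_a, clip_c below 1.5 rad))), for 0.1 s.
4. all four clips are fully down on the seated lid (horizontal distance between lid_center and caddy_rim below 0.008 m and z of lid_center in the frame of caddy_rim between 0.001 and 0.0065 m and angle between lid_center's own z axis and vertical below 0.05 rad and angle between the y axis of lid_center and the y axis of caddy_rim, either way round below 0.1 rad and value of joint each of clip_a, clip_b, clip_c, clip_d above 2.03 rad), for 0.2 s.
At the end, for the whole second after the job is handed in: The lid sits on the caddy (centre within 8 mm, level within 0.05 rad, square within 0.1 rad, plate down on the rim within 2.5 mm), at rest and released, and all four clips are down (angle over 2.03 rad of 2.17) (all of step 4 and contact force between the fingers and lid below 0.1 N and linear speed of lid below 0.02 m/s); the robot touches nothing.
It fails at once if two neighbouring clips are down before any diagonal pair is ((value of joint each of clip_a, clip_b above 2.03 rad and value of joint each of clip_c, clip_d below 1.5 rad) or (value of joint each of clip_b, clip_c above 2.03 rad and value of joint each of clip_d, clip_a below 1.5 rad) or (value of joint each of clip_c, clip_d above 2.03 rad and value of joint each of clip_a, clip_b below 1.5 rad) or (value of joint each of clip_d, clip_a above 2.03 rad and value of joint each of clip_b, clip_c below 1.5 rad)).
It fails at once if a bystander is moved more than 30 mm or knocked over (distance of any of mug, milk, syrup, sugar, espresso, creamer, spoon, board from where it was at the start of the episode above 0.03 m or angle between any of mug, milk, syrup, sugar, espresso, creamer, board's own z axis and vertical above 0.5 rad).
It also fails if it takes over 72 s, if anything falls off the work surface, if the arm or the gripper's body presses on something with over 40 N, if the wrist force passes 120 N, or if a joint passes its speed limit or range.

## Working session

There is one attempt and no reset: what is moved stays moved. The work goes in short steps, each a Python script; the robot and the scene stay as the last script left them, time stands still between calls to the robot, and variables do not carry over. Pictures are saved under pics/ and viewed, and the job is handed in when it is done.

```bash
ls; mkdir -p pics
python3 - <<'E'
from bench import env
import cv2
for n in("side","top"):
    c=env.calibration(n);print(n,c)
    cv2.imwrite(f"pics/{n}0.png",env.camera(n)[:,:,::-1])
print(env.read_time(),env.read_finger_gap(),env.read_tcp_rot())
E
```

```text
pics
side {'intrinsics': array([[475.841939  ,   0.        , 277.85078548],
       [  0.        , 475.841939  , 211.74891753],
       [  0.        ,   0.        ,   1.        ]]), 'rvec': array([ 0.91190084, -2.60015988,  0.91696864]), 'tvec': array([0.40430546, 0.31918972, 1.33670314])}
top {'intrinsics': array([[408.87962006,   0.        , 282.39947285],
       [  0.        , 408.87962006, 209.22513329],
       [  0.        ,   0.        ,   1.        ]]), 'rvec': array([ 2.10220322, -2.12198662,  0.16877579]), 'tvec': array([0.02376012, 0.54535031, 1.12630834])}
0.1 0.9974091830319012 [ 1.79994293e+02  9.81501883e-02 -7.07035082e+01]
```

View pics/side0.png

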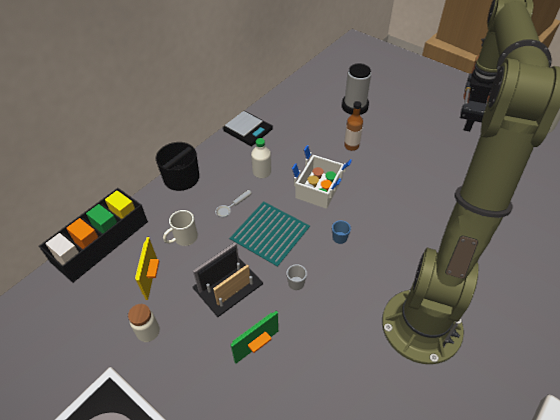

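View pics/top0.png

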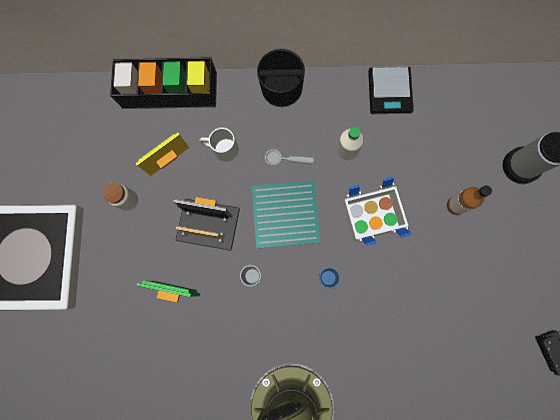

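The top view shows the rack at about (208,222), with the lid's orange handle toward the top of the picture at (205,201). The mat is at (286,214), the caddy at (378,213), the creamer at (250,275) and the espresso cup at (330,277). I'll enlarge the regions that matter.

```bash
cat > h.py <<'E'
import numpy as np, cv2
from bench import env
def cal(n):
    c=env.calibration(n); R=cv2.Rodrigues(c["rvec"])[0]; return c["intrinsics"],R,np.array(c["tvec"])
def ray(n,uv):
    K,R,t=cal(n); d=R.T@np.linalg.inv(K)@np.array([uv[0],uv[1],1.]); return -R.T@t,d
def onz(n,uv,z):
    o,d=ray(n,uv); return o+d*(z-o[2])/d[2]
def proj(n,P):
    K,R,t=cal(n); return cv2.projectPoints(np.atleast_2d(np.array(P,float)),cv2.Rodrigues(R)[0],t,K,None)[0][:,0]
def tri(u1,u2):
    o,d=ray("top",u1);p,e=ray("side",u2)
    s=np.linalg.lstsq(np.c_[d,-e],p-o,rcond=None)[0]; a=o+d*s[0];b=p+e*s[1]
    return (a+b)/2,np.linalg.norm(a-b)
E
python3 - <<'E'
import cv2
t=cv2.imread("pics/top0.png");s=cv2.imread("pics/side0.png")
def crop(i,x0,y0,x1,y1,k,f): cv2.imwrite(f,cv2.resize(i[y0:y1,x0:x1],None,fx=k,fy=k,interpolation=cv2.INTER_CUBIC))
crop(t,165,185,245,255,8,"pics/rack_t.png")
crop(t,335,170,420,250,7,"pics/cad_t.png")
crop(s,185,235,275,320,7,"pics/rack_s.png")
crop(s,280,135,360,215,7,"pics/cad_s.png")
E
```

```text
(no output)
```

View pics/rack_t.png

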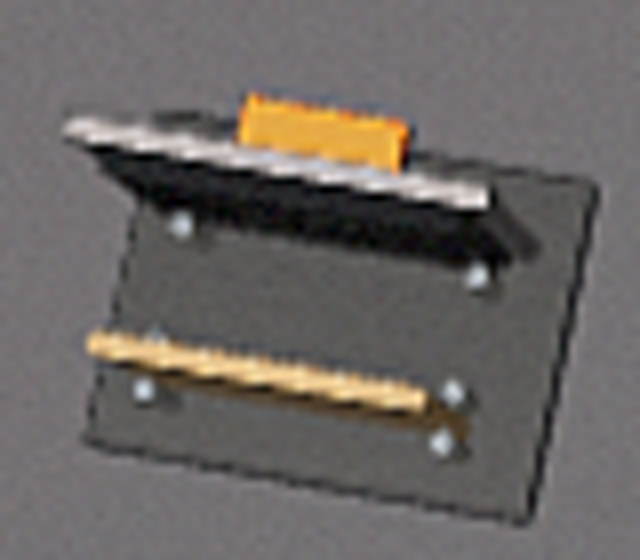

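View pics/cad_t.png

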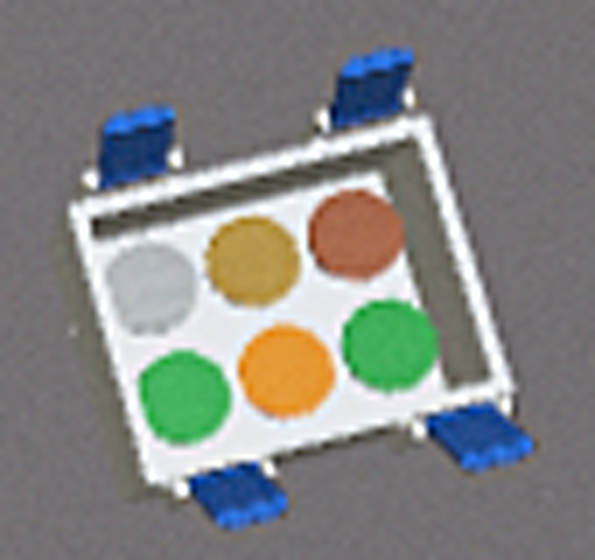

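View pics/rack_s.png

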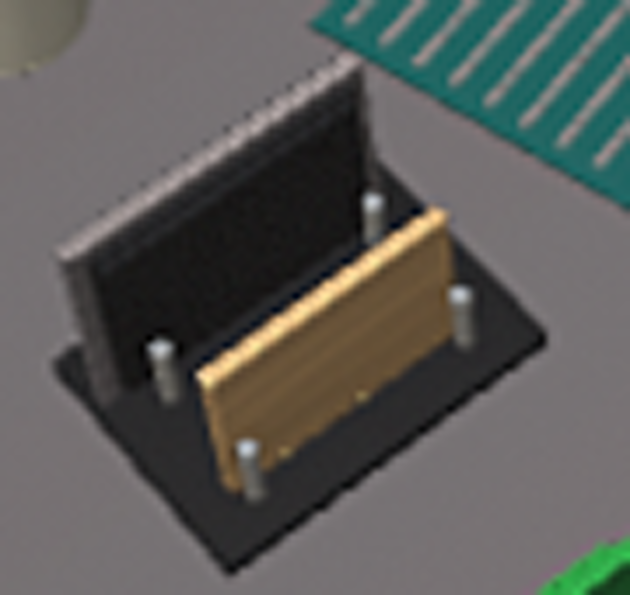

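View pics/cad_s.png

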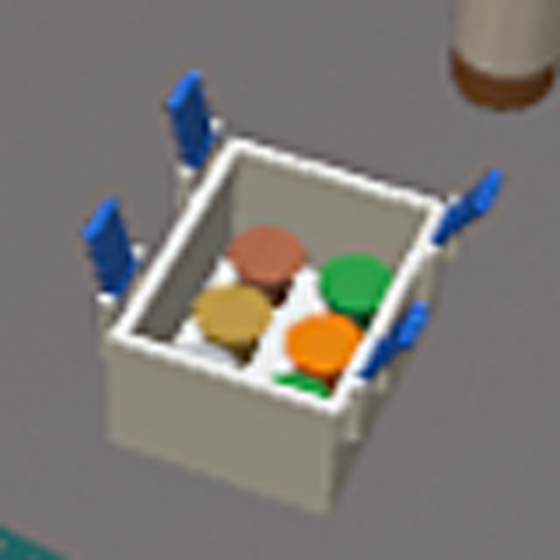

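Run:
```python
from h import *
np.set_printoptions(precision=4,suppress=True)
c=np.array([(73,205),(428,117),(510,393),(150,483)])/7+[335,170]-0.5+.07
P=np.array([onz("top",u,.075) for u in c]); print("rim corners\n",P[:,:2],"ctr",P.mean(0))
for i in range(4): print(np.linalg.norm(P[i]-P[(i+1)%4]))
s=np.array([(115,332),(238,142),(447,207),(338,406)])/7+[280,135]-0.43
Q=np.array([onz("side",u,.075) for u in s]);print("side rim\n",Q[:,:2],Q.mean(0))
e=(P[1]-P[0]+P[2]-P[3]); print("caddy y yaw(mod180)",np.degrees(np.arctan2(e[1],e[0])),"short-90", np.degrees(np.arctan2(*(P[0]-P[3]+P[1]-P[2])[[1,0]])))
# lid top edge
k=lambda a:np.array(a)/8+[165,185]-.43
print("lid top edge z.124:",[onz("top",k(a),.124) for a in[(66,130),(488,196)]])
l=lambda a:np.array(a)/7+[185,235]-.43
print(tri(k((66,130)),l((70,252))),tri(k((488,196)),l((355,65))))
# rack base corners
print("rack base",[onz("top",k(a),.01)[:2] for a in[(598,182),(528,522),(86,442)]])
print("pegs",[onz("top",k(a),.048)[:2] for a in[(181,222),(478,275),(144,389),(452,391),(441,442)]])
im=cv2.imread("pics/top0.png");h=cv2.cvtColor(im,cv2.COLOR_BGR2HSV)
m=cv2.inRange(h,(80,120,50),(95,255,255)); m=cv2.morphologyEx(m,cv2.MORPH_CLOSE,np.ones((9,9)))
n,_,st,ce=cv2.connectedComponentsWithStats(m); i=1+st[1:,4].argmax(); r=cv2.minAreaRect(np.argwhere(_==i)[:,::-1].astype(np.float32));print("mat",r,onz("top",r[0],.003))
m=cv2.inRange(h,(8,150,150),(22,255,255))[185:215,180:230]; print("handle px",cv2.moments(m,True)['m00'],np.argwhere(m).mean(0)[::-1]+[180,185])
for nm,u in dict(mug=(222,141),milk=(352,141),espresso=(330,277),creamer=(250,276),spoonL=(272,157),spoonR=(313,160),syrup=(455,205),yellow=(162,153)).items(): print(nm,onz("top",u,.05)[:2])
```

```text
rim corners
 [[ 0.5687 -0.1588]
 [ 0.6032 -0.303 ]
 [ 0.4903 -0.3288]
 [ 0.4559 -0.1853]] ctr [ 0.5296 -0.244   0.075 ]
0.14821703996795188
0.1157999152831605
0.147590147171402
0.11581389942591362
side rim
 [[ 0.57   -0.16  ]
 [ 0.6005 -0.3004]
 [ 0.4927 -0.3268]
 [ 0.4596 -0.1871]] [ 0.5307 -0.2436  0.075 ]
caddy y yaw(mod180) -76.52490645319129 short-90 13.02398476563728
lid top edge z.124: [array([0.5587, 0.3157, 0.124 ]), array([0.5341, 0.1707, 0.124 ])]
(array([0.5582, 0.3147, 0.1276]), np.float64(0.0004284022018274005)) (array([0.5363, 0.1724, 0.1162]), np.float64(0.0015150771549761956))
rack base [array([0.5606, 0.1486]), array([0.4338, 0.1728]), array([0.4649, 0.3376])]
pegs [array([0.5403, 0.2951]), array([0.5196, 0.1866]), array([0.4794, 0.3063]), array([0.4776, 0.1951]), array([0.4593, 0.1987])]
mat ((285.3319396972656, 213.65162658691406), (60.9305534362793, 62.650733947753906), 84.80557250976562) [0.541  0.0112 0.003 ]
handle px 113.0 [204.8407 201.0442]
mug [0.7553 0.1978]
milk [ 0.7488 -0.1889]
espresso [ 0.352  -0.1127]
creamer [0.3564 0.1108]
spoonL [0.7031 0.0483]
spoonR [ 0.6921 -0.0724]
syrup [ 0.5521 -0.4743]
yellow [0.7207 0.3768]
```

```bash
cat >> h.py <<'E'
from scipy.spatial.transform import Rotation as Ro
def Rcols(x,z):
    x=np.array(x,float);z=np.array(z,float);x/=np.linalg.norm(x);z/=np.linalg.norm(z);return np.c_[x,np.cross(z,x),z]
def rpy(R): return Ro.from_matrix(R).as_euler("xyz",degrees=True).tolist()
CAD=np.array([.530,-.2438,.075]); CYAW=np.radians(13.25)
MAT=np.array([.541,.0112])
LID=np.array([.5468,.2433,.067]); LYAW=np.radians(-10.3)
def dirs(yaw): return np.array([np.cos(yaw),np.sin(yaw),0]),np.array([-np.sin(yaw),np.cos(yaw),0])
Z=np.array([0,0,1.])
E
python3 - <<'E'
from h import *
np.set_printoptions(precision=3,suppress=True)
print(onz("top",(204.84,201.04),.073), LID+.017*dirs(LYAW)[0])
for th in (20,30,40,50):
  for sgn in (1,-1):
    t=np.radians(th); x,y=dirs(LYAW)
    tz=-np.sin(t)*x-np.cos(t)*Z; R=Rcols(sgn*y,tz)
    g=LID+.021*x; tcp=g+.012*tz
    out=[]
    for p in (tcp, tcp-.10*tz, tcp+[0,0,.1], tcp+[0,0,.15]):
        q=env.ik(p,rpy(R)); out.append(q is not None)
        if p is tcp: q0=q
    # place with yaw options
    res=[]
    for yw in (-10,0,10):
        x2,y2=dirs(np.radians(yw)); tz2=np.cos(t)*x2-np.sin(t)*Z; R2=Rcols(sgn*y2,tz2)
        tcp2=np.r_[MAT,.015]+.021*Z+.012*tz2
        res.append([env.ik(tcp2+[0,0,d],rpy(R2)) is not None for d in(0,.1)])
    q2=env.ik(tcp2,rpy(R2))
    print(th,sgn,out,res,None if q0 is None else np.array(q0),None if q2 is None else np.array(q2))
E
```

```text
[0.568 0.239 0.073] [0.564 0.24  0.067]
20 1 [True, True, True, True] [[False, False], [False, False], [False, False]] [ 17.952  49.923 -60.242  81.094  27.295  85.832  37.409] None
20 -1 [True, True, True, True] [[False, False], [False, False], [False, False]] [  12.442   44.31   -49.123   81.308   18.788   83.155 -136.959] None
30 1 [True, True, True, True] [[False, False], [False, False], [False, False]] [ 11.32   51.589 -49.315  73.058  16.57   92.747  44.345] None
30 -1 [True, True, True, True] [[False, False], [False, False], [False, False]] [  11.168   51.453  -48.996   73.065   16.339   92.693 -135.501] None
40 1 [True, True, True, True] [[False, False], [False, False], [False, False]] [  7.882  57.098 -45.065  64.843  11.135 101.571  46.858] None
40 -1 [True, True, True, True] [[False, False], [False, False], [False, False]] [   8.106   57.288  -45.58    64.831   11.496  101.63  -133.381] None
50 1 [True, False, True, False] [[False, True], [False, True], [False, True]] [  6.114  64.192 -44.875  56.547   8.24  110.794  46.617] None
50 -1 [True, False, True, False] [[False, True], [False, True], [False, True]] [   5.063   63.298  -42.146   56.613    6.345  110.579 -132.146] None
```

Run:
```python
from h import *
np.set_printoptions(precision=1,suppress=True)
for th in (35,40,45):
  for sgn in (1,-1):
    t=np.radians(th)
    for yw in range(-180,180,20):
        x2,y2=dirs(np.radians(yw)); tz2=np.cos(t)*x2-np.sin(t)*Z; R2=Rcols(sgn*y2,tz2)
        tcp2=np.r_[MAT,.015]+.021*Z+.012*tz2
        q=[env.ik(tcp2+[0,0,d],rpy(R2)) for d in(0,.1)]
        if q[0] is not None: print(th,sgn,yw,np.array(q[0]),q[1] is not None)
```

```text
35 1 -180 [  13.1   60.7  -29.4   62.9   13.9  116.1 -106.2] False
35 1 -160 [  7.8  60.3 -31.9  65.1  26.7 117.5 -94.9] False
35 1 -140 [  7.3  59.9 -40.9  71.6  42.4 117.4 -87.2] True
35 1 -120 [  8.9  59.3 -50.1  81.5  57.1 116.4 -80.5] True
35 1 -100 [  9.6  55.6 -54.1  93.6  67.7 111.5 -73. ] True
35 1 -80 [  2.8  42.7 -44.9 107.3  69.9  95.5 -63.9] True
35 1 -60 [ -4.3  30.4 -36.1 121.3  75.6  78.2 -58. ] True
35 1 -40 [-11.6  19.2 -25.4 134.7  87.8  60.2 -56.2] True
35 1 40 [  59.9   20.3  -36.   135.8  -87.1   37.9 -124.4] True
35 1 60 [  37.6   24.6  -10.2  123.6  -67.8   56.7 -129.3] True
35 1 80 [  35.1   32.5   -9.8  109.9  -51.3   68.9 -130.9] True
35 1 100 [  31.4   40.1  -11.2   96.3  -38.3   80.7 -130. ] True
35 1 120 [  27.4   47.2  -14.5   83.8  -26.1   91.9 -127.2] True
35 1 140 [  22.8   53.4  -19.    73.2  -13.7  102.1 -122.5] True
35 1 160 [  17.9   58.1  -24.1   65.9   -0.3  110.6 -115.4] True
35 -1 -180 [ 17.1  63.1 -37.9  62.7  18.9 117.4  69.7] False
35 -1 -160 [  4.5  58.7 -25.4  65.3  23.  116.1  88.1] False
35 -1 -140 [  4.8  58.2 -36.1  71.7  39.5 115.7 
[... 3651 characters left out ...]
120 [ 21.2  64.  -68.1  86.3  64.9 117.   95. ] True
45 -1 -100 [ 21.1  58.8 -68.   96.9  71.6 110.9 106.6] True
45 -1 -80 [ 22.6  51.5 -67.8 108.6  77.3 101.2 117.4] True
45 -1 -60 [ 26.2  41.2 -67.6 120.5  82.3  86.7 127.9] True
45 -1 -40 [ 32.8  27.7 -67.3 131.7  87.9  65.7 137.9] False
45 -1 40 [ 49.4  12.8 -30.9 133.6 -74.   32.9  34.4] True
45 -1 60 [ 52.3  21.8 -31.6 122.6 -51.   45.1  32.3] True
45 -1 80 [ 51.2  30.7 -33.3 110.7 -33.7  57.3  32.6] True
45 -1 100 [ 48.7  39.6 -37.3  98.8 -18.8  69.5  34.1] True
45 -1 120 [ 41.9  46.2 -37.9  88.   -8.4  82.1  39.8] True
45 -1 140 [ 34.2  51.3 -38.2  79.2   0.7  93.2  48. ] True
45 -1 160 [ 27.3  55.  -39.7  73.1  10.7 102.1  57.7] True
```

```bash
cat >> h.py <<'E'
TH=np.radians(45)
def pickR(): 
    x,y=dirs(LYAW); tz=-np.sin(TH)*x-np.cos(TH)*Z; return Rcols(y,tz)
def pickTCP():
    x,y=dirs(LYAW); return LID+.021*x+.012*pickR()[:,2]
E
python3 - <<'E'
from h import *
R=pickR();T=pickTCP();print(T)
for p in (T,T-.08*R[:,2],T-.1*R[:,2],T+[0,0,.1],T+[0,0,.13],T+[0,0,.15]): print(p,env.ik(p,rpy(R)) is not None)
for p in ([.35,-.5,.4],[.45,-.2,.4],[.5,0,.4],[.5,.15,.35]): print(env.ik(p,[180,0,-70]),env.ik(p,[180,0,80]))
E
```

```text
[0.55911304 0.24106234 0.05851472]
[0.55911304 0.24106234 0.05851472] True
[0.61476999 0.23094776 0.11508326] True
[0.62868422 0.22841911 0.1292254 ] False
[0.55911304 0.24106234 0.15851472] True
[0.55911304 0.24106234 0.18851472] True
[0.55911304 0.24106234 0.20851472] True
[ 59.71804483  12.74334222  -9.1140048   70.32342698   2.01775622
  97.0846051  -18.92613487] [ 73.01204158  14.13185171 -26.39701149  69.77749172   6.28516693
  97.46898215 128.12992041]
[ 46.49422319  -1.60596675 -24.75446679  85.70317333  -0.67580092
  95.7548913  -48.31945284] [ 53.77392985  -1.46324601 -31.82332893  85.4935088   -0.7754125
  95.74933137 101.88128981]
[ 4.53041708e+01  1.02068503e-01 -4.78382914e+01  8.41815985e+01
  7.60411847e-02  9.57498854e+01 -7.25264571e+01] [ 47.36445584   0.1763027  -49.91145117  84.13516974   0.1355627
  95.75128028  77.46672312]
[ -2.66921448   1.63075529 -17.31111804  88.25662657   0.48519062
  90.18644243 -89.97216109] [ 32.63129754   4.11578454 -54.62311097  87.25457099   3.3549492
  90.35924162  58.09911797]
```

Run:
```python
from h import *
R=pickR();T=pickTCP();o=rpy(R)
p=env.read_tcp_pos()
env.servo_line([p[0],p[1],.38],rate=.3)
env.movep([.45,-.2,.4],[180,0,-70])
env.movep([.5,.1,.4],[180,0,80])
env.movep(T+[0,0,.15],o)
print(env.read_time(),env.read_qpos(),env.read_tcp_pos())
env.servo_line(T-.08*R[:,2],rate=.2)
cv2.imwrite("pics/s1.png",env.camera("side")[:,:,::-1]);cv2.imwrite("pics/t1.png",env.camera("top")[:,:,::-1])
print(env.read_time(),env.read_force())
```

```text
5.275 [  6.716484    53.68510874 -48.03484109  54.50810722   5.43794333
 117.49043576  42.48533862] [0.55964858 0.24068689 0.21006976]
6.075 [-0.39714036  0.76150541  0.18449371]
```

View pics/s1.png

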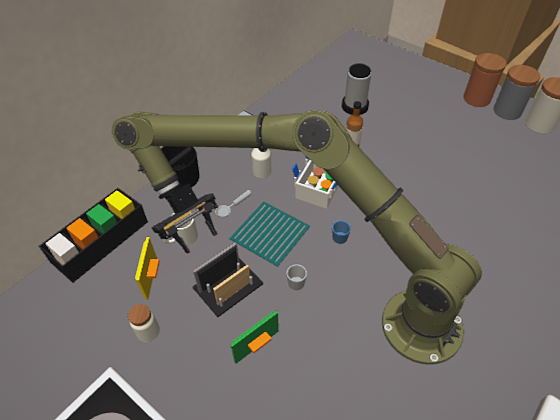

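View pics/t1.png

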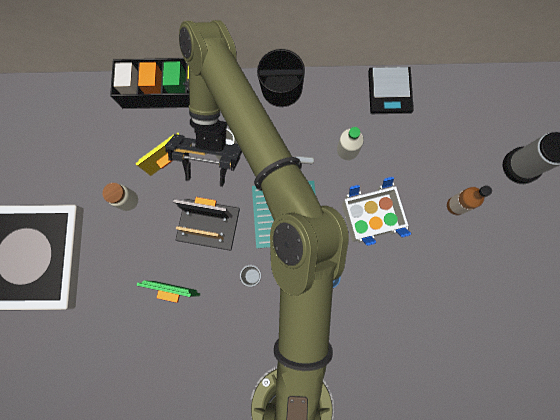

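The open fingers, at about (187,178) and (224,184) in the top view, straddle the orange handle at (205,201), and nothing has been touched. I'll go in and grip it.

Run:
```python
from h import *
R=pickR();T=pickTCP()
print(env.servo_line(T,rate=.08,stop_force=8),env.read_tcp_pos(),T,env.read_force())
env.move_gripper(0.0)
print(env.read_finger_gap()*87,env.read_force(),env.read_time())
p=np.array(env.read_tcp_pos())
env.servo_line(p+[0,0,.03],rate=.06)
cv2.imwrite("pics/s2.png",env.camera("side")[:,:,::-1]);
print(env.read_finger_gap()*87,env.read_force(),env.read_time())
```

```text
False [0.55960703 0.24108067 0.05889498] [0.55911304 0.24106234 0.05851472] [-0.52808256 -0.30781174 -0.34304093]
59.32216751690276 [ 0.20141908 -0.23252162 -0.00667418] 7.8167
59.89894963012775 [-0.30636956  0.17869733 -1.48176982] 8.5167
```

View pics/s2.png

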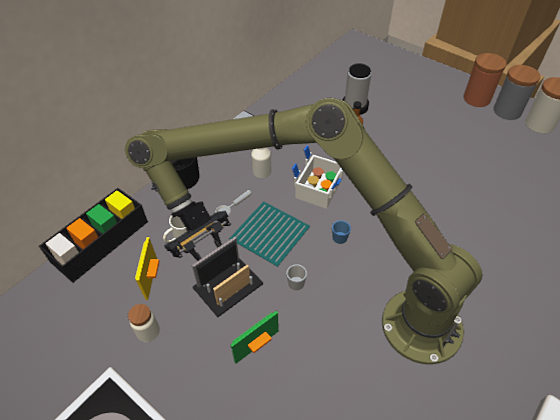

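```bash
cat >> h.py <<'E'
PYAW=np.radians(160)
def placeR():
    x,y=dirs(PYAW); return Rcols(y, np.cos(TH)*x-np.sin(TH)*Z)
def placeTCP(): return np.r_[MAT,.015]+.021*Z+.012*placeR()[:,2]
E
python3 - <<'E'
from h import *
T=pickTCP();p=np.array(env.read_tcp_pos())
R2=placeR();T2=placeTCP();o=rpy(R2);print(env.ik(T2+[0,0,.14],o))
env.servo_line(T+[0,0,.15],rate=.2)
print(env.read_time())
env.movep(T2+[0,0,.14],o)
print(env.read_qpos(),env.read_time(),env.read_finger_gap()*87,env.read_force(),env.read_moment())
for n in("side","top"):cv2.imwrite(f"pics/{n}3.png",env.camera(n)[:,:,::-1])
E
```

```text
[-13.56164377  42.55534378  28.24524302  71.40917789 -23.88625028
 115.56644954 -95.43513043]
9.2667
[-13.56653253  42.59453359  28.16648098  71.41789241 -23.90152482
 115.5540478  -95.411501  ] 11.35 59.56159429092263 [ 0.67796714  0.91205639 -1.36777496] [-0.37419509 -1.06443376 -0.01951081]
```

View pics/side3.png

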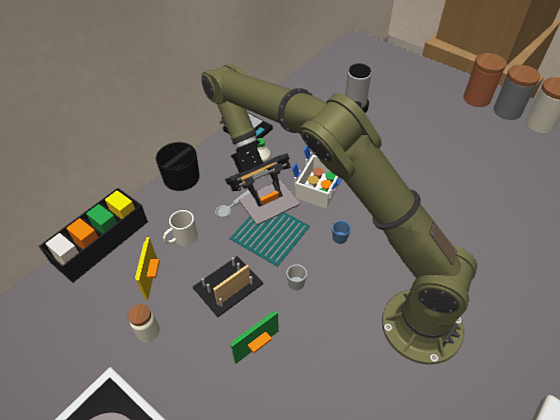

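View pics/top3.png

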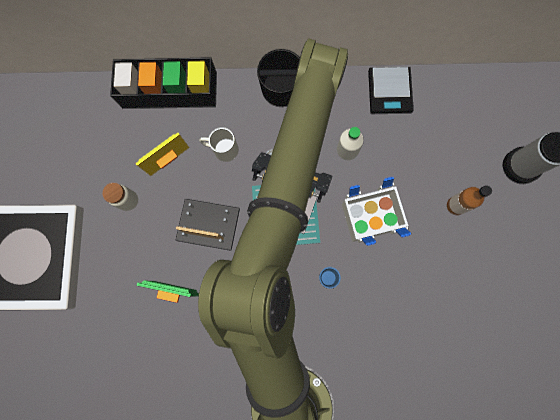

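The side view shows the lid level, handle up, above the mat at about (268,200), and the board and rack are untouched. I'll lower it.

Run:
```python
from h import *
R2=placeR();T2=placeTCP()
print(env.servo_line(T2+[0,0,.015],rate=.15))
print(env.servo_line(T2-[0,0,.004],rate=.03,stop_force=5),np.array(env.read_tcp_pos())-T2,env.read_force(),env.read_time())
env.move_gripper(1.0)
print(env.read_force())
env.pause(.2)
env.servo_line(np.array(env.read_tcp_pos())-.09*R2[:,2],rate=.15)
print(env.read_qpos(),env.read_time())
for n in("side","top"):cv2.imwrite(f"pics/{n}4.png",env.camera(n)[:,:,::-1])
```

```text
False
True [-3.93264605e-04  1.98351948e-06 -3.72930319e-04] [0.20169567 0.54653114 4.59417942] 12.9667
[-1.09375763 -1.16189801  3.90377871]
[ -8.92480372  53.92945482  26.42287447  61.18452232 -25.92047558
 114.51766038 -94.47059702] 14.6917
```

View pics/side4.png

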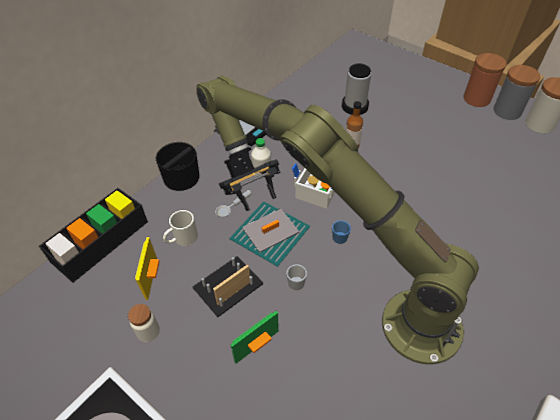

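View pics/top4.png

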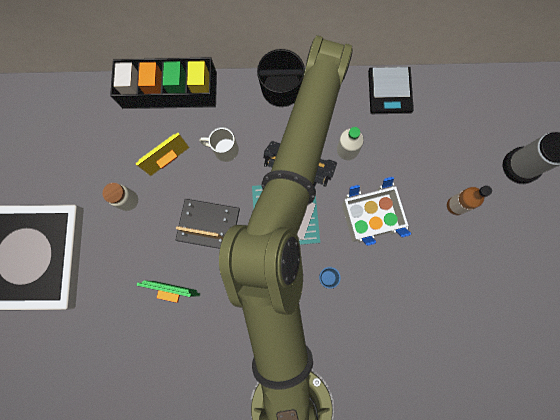

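The lid lies flat on the mat at (270,230) in the side view, handle up and released. Next I'll regrasp it across the handle's 12 mm thickness with the tool vertical.

Run:
```python
from h import *
np.set_printoptions(precision=1,suppress=True)
for s in (1,-1):
  for nm,p,yw in (("lid",np.r_[MAT,.022],160),("cad",CAD+[0,0,.011],193.25)):
    x,y=dirs(np.radians(yw)); R=Rcols(s*x,-Z)
    for d in (0,.12): 
        q=env.ik(p+[0,0,d],rpy(R)); print(s,nm,d,None if q is None else np.array(q))
# lid pose from side view: orange + plate
im=cv2.imread("pics/side4.png");h=cv2.cvtColor(im,cv2.COLOR_BGR2HSV)
m=cv2.inRange(h,(5,150,130),(22,255,255)); m[:210]=0;m[245:]=0;m[:,:250]=0;m[:,290:]=0
c=np.argwhere(m).mean(0)[::-1]; np.set_printoptions(precision=4); print(c,m.sum()/255,onz("side",c,.038),MAT)
cv2.imwrite("pics/c4.png",cv2.resize(im[195:270,220:315],None,fx=8,fy=8,interpolation=cv2.INTER_CUBIC))
```

```text
1 lid 0 [ 51.1  33.7 -67.4 109.   35.6  61.8 129.1]
1 lid 0.12 [ 53.4  20.2 -67.2 102.9  19.8  70.1 140.6]
1 cad 0 [ -18.6   21.8   49.2  103.5  -18.4   63.1 -129.8]
1 cad 0.12 [ -19.9   14.    49.3   95.8  -10.9   75.2 -135.4]
-1 lid 0 [-18.1  16.4  16.  111.3  -5.6  53.1 -19.4]
-1 lid 0.12 [-20.7   8.4  18.3 105.3  -2.8  66.8 -21.5]
-1 cad 0 [  9.9  16.4  14.2 102.5  -4.5  61.6  38.9]
-1 cad 0.12 [ 6.7 10.8 17.6 95.  -3.4 74.8 38.1]
[269.9167 224.7361] 72.0 [0.5427 0.0114 0.038 ] [0.541  0.0112]
```

View pics/c4.png

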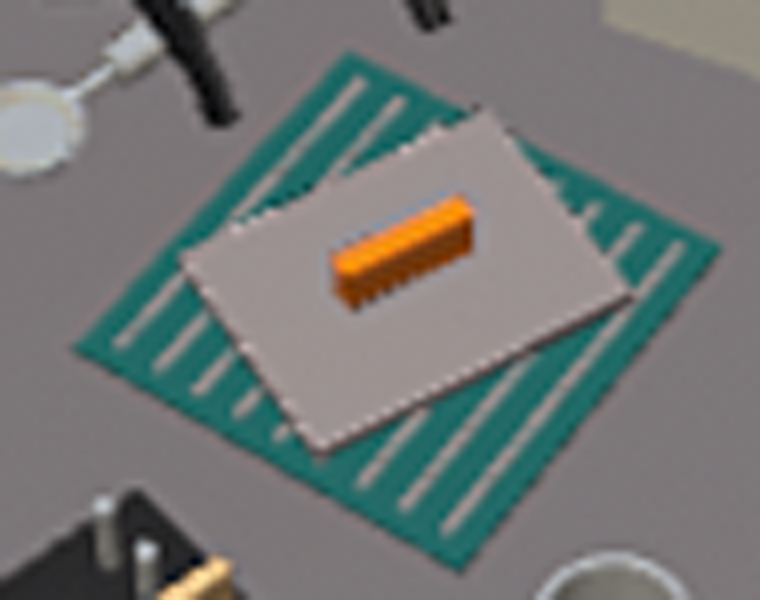

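Run:
```python
from h import *
x,y=dirs(PYAW);R=Rcols(-x,-Z);o=rpy(R);P=np.r_[MAT,.022]
env.movep(P+[0,0,.15],o)
env.move_gripper(.5)
print(env.read_time())
env.servo_line(P+[0,0,.03],rate=.2)
print(env.servo_line(P,rate=.06,stop_force=6),env.read_tcp_pos(),env.read_force())
env.move_gripper(0)
print(env.read_finger_gap()*87,env.read_force(),env.read_time())
p=np.array(env.read_tcp_pos());print(p)
env.servo_line(p+[0,0,.14],rate=.2)
print(env.read_finger_gap()*87,env.read_force(),env.read_moment(),env.read_time())
x,y=dirs(CYAW+np.pi);Rc=Rcols(-x,-Z)
T=CAD+[0,0,.011]
env.movep(T+[0,0,.085],rpy(Rc))
print(env.read_tcp_pos(),T,env.read_time())
for n in("side","top"):cv2.imwrite(f"pics/{n}5.png",env.camera(n)[:,:,::-1])
```

```text
16.9333
False [0.54092975 0.011138   0.02180112] [-0.01535629 -0.57602115 -0.56565039]
11.482287502178947 [-0.21563013 -0.47451704  0.54633591] 18.9833
[0.5411046  0.01118763 0.02212158]
11.658642278259496 [-0.10019998 -0.18579427 -2.2923807 ] [-0.04433318 -0.04541405  0.02683905] 19.8333
[ 0.53000994 -0.24203857  0.1697872 ] [ 0.53   -0.2438  0.086 ] 20.85
```

View pics/side5.png

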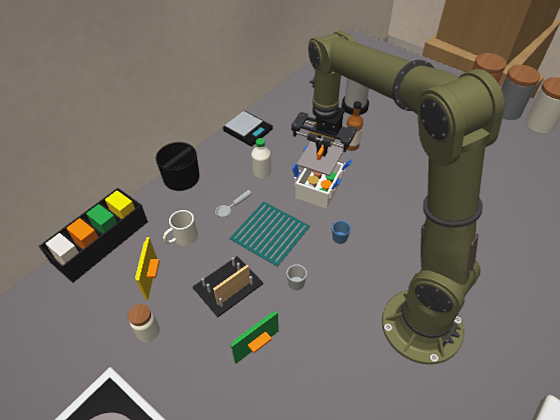

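View pics/top5.png

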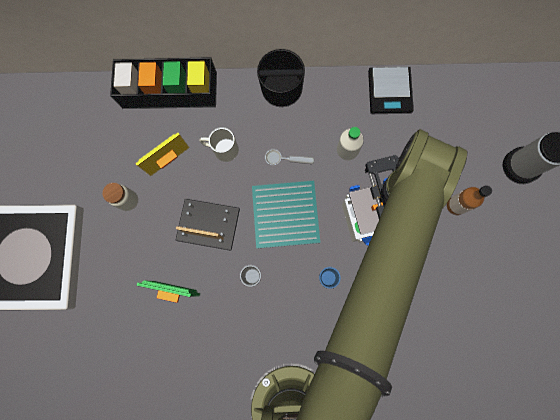

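Run:
```python
import cv2
for n,(x0,y0,x1,y1) in dict(side=(280,110,365,210),top=(335,150,425,250)).items():
    i=cv2.imread(f"pics/{n}5.png");cv2.imwrite(f"pics/c5{n}.png",cv2.resize(i[y0:y1,x0:x1],None,fx=6,fy=6,interpolation=cv2.INTER_CUBIC))
```

```text
(no output)
```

View pics/c5side.png

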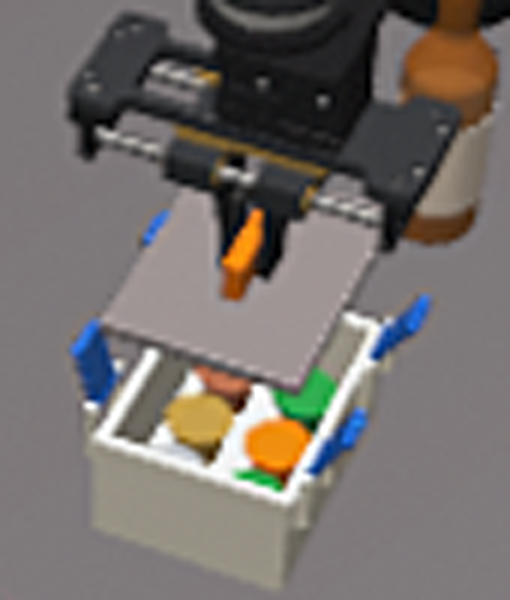

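View pics/c5top.png

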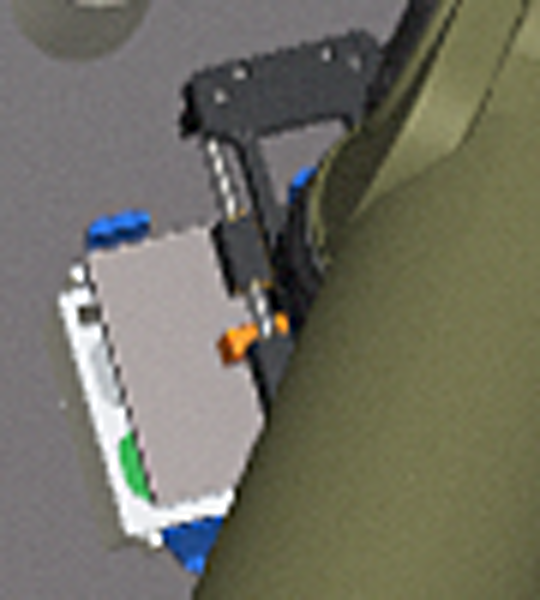

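Run:
```python
from h import *
np.set_printoptions(precision=4,suppress=True)
cx,cy=dirs(CYAW)
def loc(P): d=P-[.530,-.2420,0]; return np.array([d@cx,d@cy])
s=lambda a:np.array(a)/6+[280,110]-.42
t=lambda a:np.array(a)/6+[335,150]-.42
for a in[(104,325),(298,385)]: print("side",loc(onz("side",s(a),.1667)))
for a in[(88,255),(155,503)]: print("top",loc(onz("top",t(a),.1667)))
```

```text
side [0.0539 0.0754]
side [-0.0555  0.073 ]
top [0.0552 0.0727]
top [-0.0559  0.0739]
```

Run:
```python
from h import *
x,y=dirs(CYAW+np.pi);o=rpy(Rcols(-x,-Z))
T=CAD+[0,0,.011]
env.servo_line(T+[0,0,.022],o,rate=.12); env.pause(.15)
print(env.read_tcp_pos(),T,env.read_force())
print(env.servo_line(T-[0,0,.002],rate=.025,stop_force=5),env.read_tcp_pos(),env.read_force(),env.read_moment(),env.read_time())
```

```text
[ 0.53079953 -0.24413097  0.10917448] [ 0.53   -0.2438  0.086 ] [ 0.18848001  0.12427832 -1.89312995]
True [ 0.52974747 -0.24370309  0.08610369] [0.62110746 0.22246138 3.99318601] [ 0.00744164 -0.09163748 -0.02936187] 22.5833
```

Run:
```python
from h import *
env.move_gripper(.45); env.pause(.1)
p=np.array(env.read_tcp_pos())
env.servo_line(p+[0,0,.12],rate=.2)
env.move_gripper(0)
print(env.read_time(),env.read_force())
for n in("side","top"):
    i=env.camera(n)[:,:,::-1]
    x0,y0,x1,y1=dict(side=(280,110,365,210),top=(335,150,425,250))[n]
    cv2.imwrite(f"pics/c6{n}.png",cv2.resize(i[y0:y1,x0:x1],None,fx=6,fy=6,interpolation=cv2.INTER_CUBIC))
```

```text
25.1333 [ 0.27299487 -0.50384447  0.15441632]
```

View pics/c6side.png

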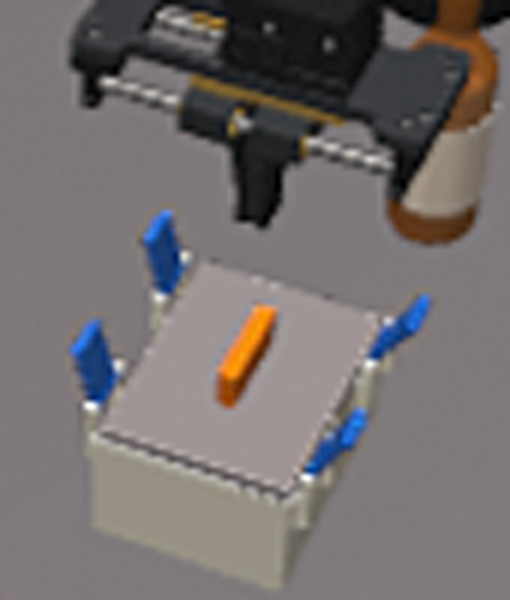

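View pics/c6top.png

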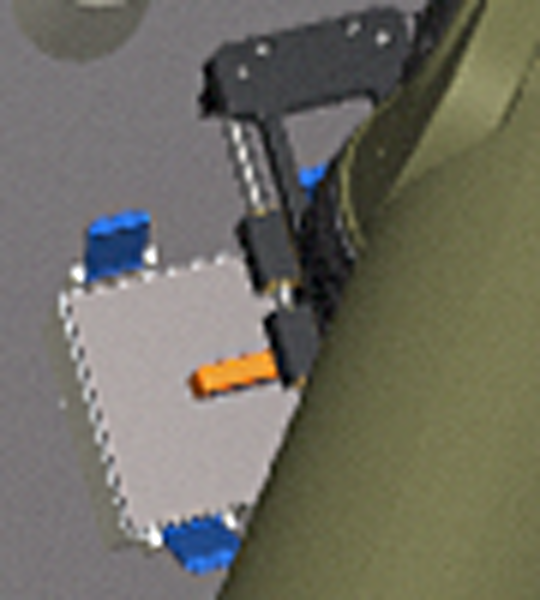

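The lid sits flush on the caddy with all four clips open. I'll push the clips down with the closed fingers, starting with the near-left one.

```bash
cat >> h.py <<'E'
cx,cy=dirs(CYAW)
def cpos(sx,sy,uf,w): # inner finger face uf (inward +), tip height w over hinge, mm
    uc=uf-15; return CAD+cx*sx*(64-uc)*1e-3+cy*sy*.048+np.array([0,0,.011+w*1e-3])
def path(sx,sy):
    P=[(-36,27),(-3,27)]
    for b in (20,40,60,75,90):
        B=np.radians(b); r=27+11*b/90
        P.append((r*np.sin(B)-3*np.cos(B), r*np.cos(B)+3*np.sin(B)))
    return [cpos(sx,sy,*p) for p in P]
CO=rpy(Rcols(cx,-Z))
def snap(sx,sy):
    env.movep(cpos(sx,sy,-38,75),CO)
    P=path(sx,sy)
    env.servo_line(P[0],CO,rate=.2)
    env.servo_line(P[1],rate=.1)
    for p in P[2:-1]: env.servo_line(p,rate=.08)
    s=env.servo_line(P[-1]-[0,0,.002],rate=.05,stop_force=10)
    print(sx,sy,s,np.array(env.read_tcp_pos())-P[-1],env.read_force())
    env.servo_line(np.array(env.read_tcp_pos())+[0,0,.07],rate=.25)
    print(env.read_time())
def shot(n):
    for k in("side","top"):
        i=env.camera(k)[:,:,::-1]
        x0,y0,x1,y1=dict(side=(275,110,370,210),top=(335,150,425,250))[k]
        cv2.imwrite(f"pics/c{n}{k}.png",cv2.resize(i[y0:y1,x0:x1],None,fx=6,fy=6,interpolation=cv2.INTER_CUBIC))
E
python3 - <<'E'
from h import *
for sx in(1,-1):
  for sy in (1,-1):
    print(sx,sy,[env.ik(p,CO) is not None for p in path(sx,sy)+[cpos(sx,sy,-38,75)]])
print(env.ik(cpos(-1,1,-38,75),CO),env.read_qpos())
snap(-1,1); shot(7)
E
```

```text
1 1 [True, True, True, True, True, True, True, True]
1 -1 [True, True, True, True, True, True, True, True]
-1 1 [True, True, True, True, True, True, True, True]
-1 -1 [True, True, True, True, True, True, True, True]
[ -4.51628117  -3.36517938  29.44400201 114.25432163   1.77494182
  68.68632619  37.4900871 ] [-2.85536909 11.33538479 28.58911834 95.40087091 -5.56154332 74.88229832
 39.98961543]
-1 1 True [-0.00039577 -0.00056793  0.00061601] [-2.59760483  0.96479261  8.10315659]
28.55
```

View pics/c7side.png

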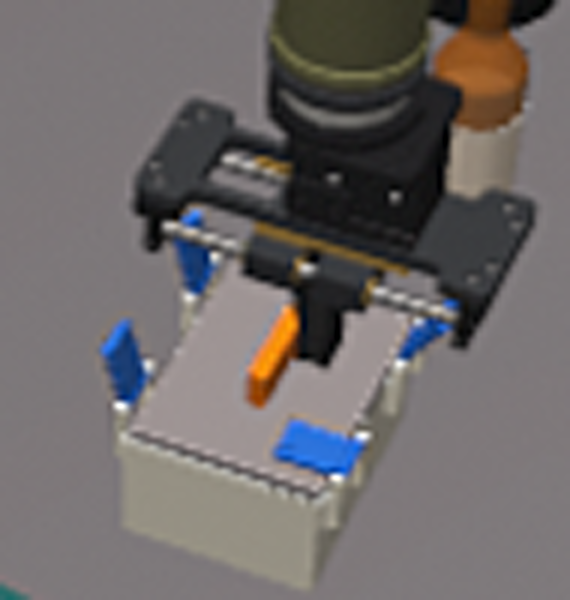

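The near-left clip is flat at about (318,448) in the crop, and the other three are still open. Next is the one diagonally across, far right.

Run:
```python
from h import *
snap(1,-1); shot(8)
```

```text
1 -1 True [1.62171479e-03 8.01537139e-05 7.40132221e-04] [-1.350048    1.21676418  6.26940968]
32.1417
```

View pics/c8side.png

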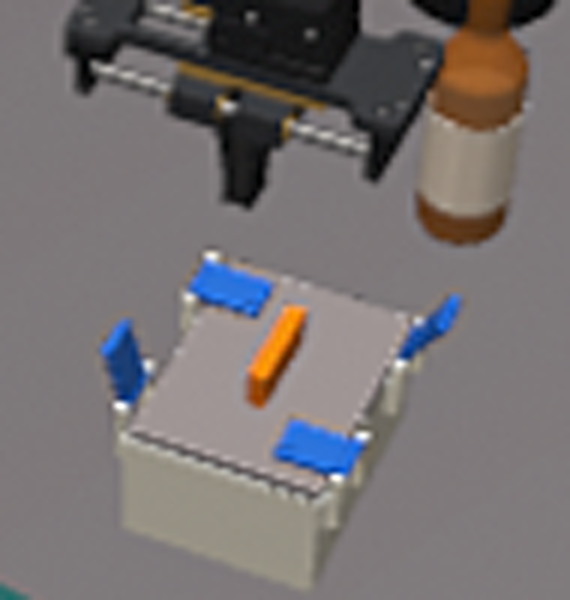

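View pics/c8top.png

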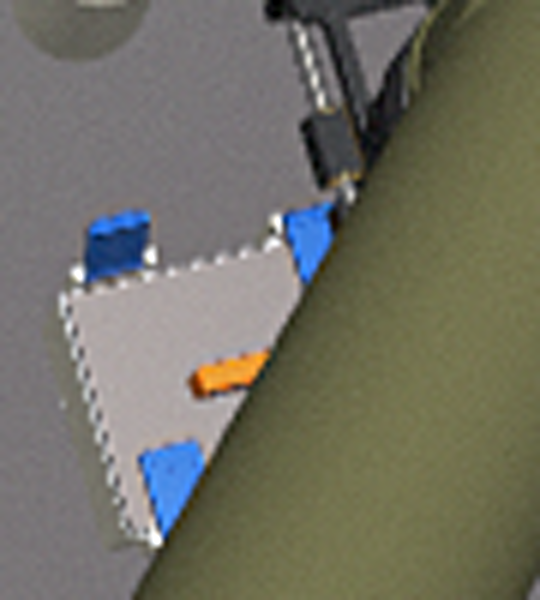

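Two diagonally opposite clips now lie flat, at (230,288) and (318,448), and the other two stand open. I'll do the remaining pair.

Run:
```python
from h import *
snap(1,1); snap(-1,-1)
p=np.array(env.read_tcp_pos())
env.servo_line(p+[0,0,.1],rate=.25)
env.movep([.4,-.45,.35],CO)
print(env.read_time(),env.read_force())
shot(9)
for n in("side","top"):cv2.imwrite(f"pics/{n}9.png",env.camera(n)[:,:,::-1])
```

```text
1 1 True [0.00163953 0.00013885 0.0006724 ] [-1.66216499  0.99354871  6.09057597]
35.525
-1 -1 True [-0.00045677 -0.00068956  0.00067467] [-1.50797954  0.88533972  8.10742493]
39.0167
40.3917 [ 0.38106447 -0.23245408 -0.51773005]
```

View pics/c9side.png

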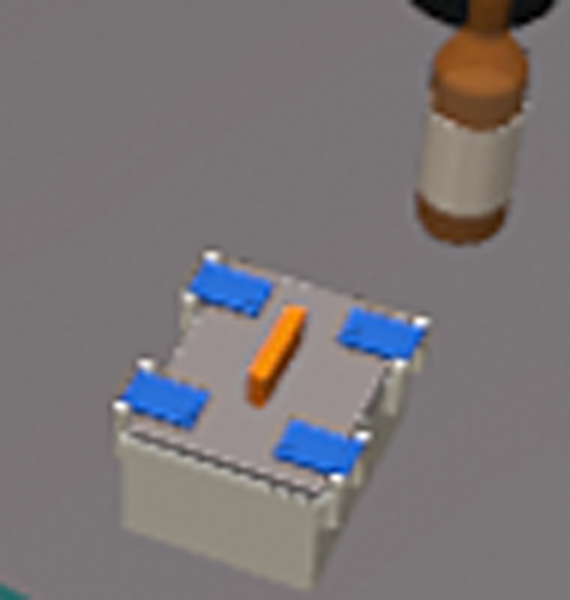

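View pics/c9top.png

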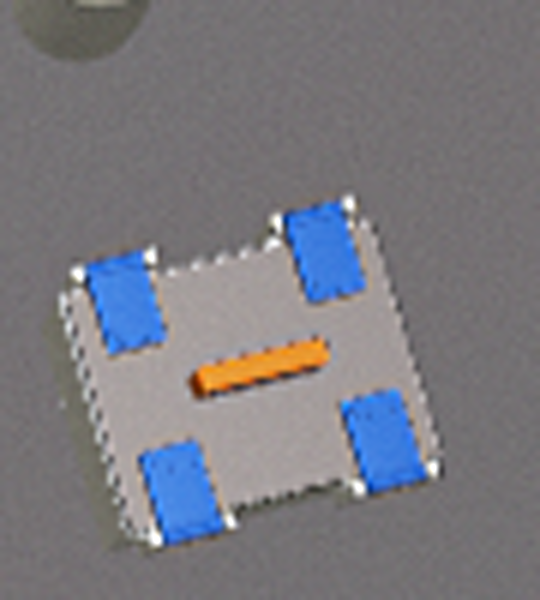

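View pics/top9.png

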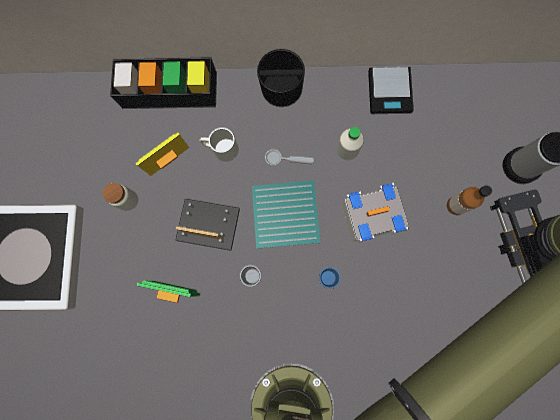

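View pics/side9.png

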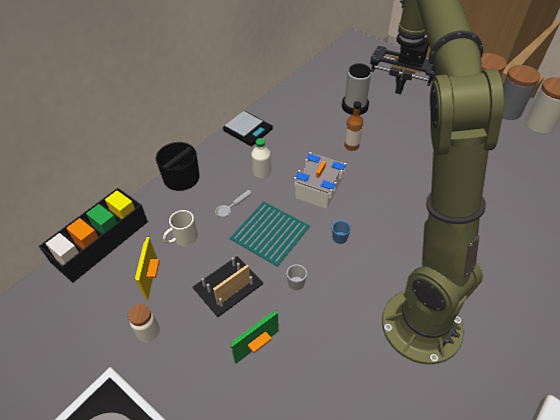

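All four clips lie flat on the seated lid, the bystanders are where they were in the first pictures, and the arm is clear. I'll hand the job in.

```bash
python3 -c "
from bench import env
env.job_done();print(env.read_time())"
```

```text
the job is handed in; nothing more can be done
the job is handed in; nothing more can be done
```

The job is done and handed in at about 40 s of the 72 s allowed; no verdict was reported.

I lifted the lid out of the rack by the ends of its handle and turned it flat. I laid it on the mat, let go, regripped it across the handle and set it on the caddy. The lowering stopped on contact at the height expected for a seated lid (TCP z 0.0861). I then snapped the clips near-left, far-right, far-left, near-right.

**Last checks:** the final pictures show the lid flush and square with all four clips flat. Each clip press stopped on contact within 1 mm of its fully-down height. The mug, bottles, cups, spoon and board look unmoved, and the arm is clear with the force reading near zero. No check failed; the only odd reading was about 4 N on the tool just after I released the lid on the mat, before the fingers withdrew.

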